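# Run down the wing screw of the track's end stop

## Robot

A 6-joint arm with a two-finger parallel gripper is mounted at the origin on the work surface. World frame = base frame: x ahead of the robot, y to its left, z up, the work surface at z = 0. Lengths are in m, angles in rad, forces in N, time in s.
With the tool pointing down it reaches from about 0.35 to 1 m from the base axis. Payload 7.1 kg.
Tool frame: the origin (TCP) lies on the centre line of the jaws, within the pads' length; the fingertips stand 25 mm ahead of it and the grasp point (between the pads) lies 6 mm ahead of it; z points along the fingers, x is the direction in which the jaws open and shut, and the axes are right-handed (so a half turn about z gives the same grasp; the last joint's range is limited). The gripper opens to 85 mm and grips with 20 to 120 N. Pads are 22 mm wide; open, the fingers measure 114 mm over their backs; the gripper's body (76 mm by 85 mm) begins 54 mm behind the grasp point. The pads swing forward as they close: fully open they stand 13 mm farther back than shut.
Start: joints at [-1.185, 0.423, 1.63, -0, 1.089, -0.019], TCP at [0.246, -0.574, 0.256] pointing down, gripper open.
Joint ranges: [-3, 3], [-0.9, 2.11], [0.09, 2.58], [-1.31, 4.45], [0.11, 2.69], [-2.54, 2.54]. Speed limits (rad/s): [2.39, 2.39, 3.01, 3.14, 3.14, 3.14].

## Interface

Orientations are given as a rotation vector (axis times angle).
In Python, from plant import manip gives the robot as it stands. The module is installed in compiled form; this text tells all that it offers.
- The arm moves only by the shell command python3 -m inch 'ROWS'. ROWS is JSON, a list of rows, each an object with "linear": the shift along the tool's x, y, z in mm, a list of three; "turn": the turn, a rotation vector about the tool's x, y, z in rad, a list of three; "grip": the finger opening in mm, from 0 to 85.4. A call has 1 to 12 rows; each row is the pose to reach, as a shift and turn from the pose commanded when the call began, along the tool's axes at that moment; what a row does not reach only later rows make up. A row lasts 1/8 s, in which the tool goes at most 62.5 mm and 10.7 degrees, less where a joint would pass 70% of its speed; a pose out of reach is approached as far as the arm can. A call with a gripper value outside its range is refused whole. The fingers move at their own pace and stop on an object; the grip force is fixed at half the most. Time passes only in rows, so rows that repeat a pose let the fingers close. It gives the time, the measured TCP pose, the force and the opening at its end, in the units of the state.
- manip.read_state(): the state, without advancing time (a new reading comes with each control period).
- manip.snapshot(name): name is "scene" or "side" or "wrist"; returns a dict with "color" (384x512x3 uint8, red, green, blue), "range_z" (384x512 float32, m along the optical axis (not along the pixel's ray), 0 where there is no reading), "fx", "fy", "cx", "cy" (pixels), "D" ([k1, k2, p1, p2, k3] as OpenCV has them; the pictures are not rectified), "xyz" and "rotation" of the camera in the world. Camera axes: x right, y up, looking along -z (the intrinsics and any distortion apply to the point x, -y, -z); pixel columns grow to the right and rows downward; lengths in m; the calibration is good to about 2 mm. A picture is of the moment at which its call begins.
- manip.finish_job(): hands the job in, once; it reports no verdict.
The state is a dict: "time_s": time; "qpos": joint angles; "joint_velocities": joint speeds; "joint_torque": joint torques, N m; "ee_pos": TCP position; "tcp_rot": TCP orientation; "contact_force": force on the tool from outside, world axes, zero at the start; "torque": the same for the moment, N m; "opening": finger opening in m.
Only numpy, scipy, OpenCV 4.12 (cv2) and the standard library are available. Lean on these libraries where they do the work, as an engineer would, in place of code of your own. Each camera call takes 0.05 s, during which the arm holds its last target.

## Task

The adjustable end stop on the physics track has been set to its place, but its wing screw still stands loose. Screw it fully down, clockwise seen from above, by pushing its wings round with a fingertip, stroke after stroke, until it seats on its washer and turns no further; never take the screw or one of its wings between the fingers. Do not shift the stop along the track, leave the cart, the bar mass, the spirit level and the glue bottle where they are, and finish with the hand clear of everything.

Things in the scene. Friction and masses are not known exactly. Their poses are not given: they have to be found in the camera images.
- wing_screw (a joint): angle (rad) the black plastic wing screw still has to turn: 0 = seated on its washer (hard stop); two to three turns at the start. Positive = anticlockwise seen from above, so it falls as the screw is turned clockwise; 1.25 mm per turn. At 0 and multiples of pi the wings point along y of screw_seat. Friction 0.02 N m; it stays where it is left.
- screw_seat (a point): point on the wing screw's vertical axis, on top of its washer, 57 mm above the bench; fixed in the end stop. x points across the track, y along it towards the cart, z up. The steel foot of the stop lies 2 mm below (x -42 to 42, y -33 to 35 mm). The side y < 0 is open. The stop slides along the track if pushed along it with more than about 15 N.
- plate_foot (a point): where the stop's upright plate rises from its foot: on the face towards the screw, 30 mm from the screw's axis, 55 mm above the bench; axes as screw_seat. The plate is 84 mm wide, 5 mm thick, 55 mm high. From this face the bumper's bolt (nut 13 mm wide; bolt 6 mm thick) sticks out 10 mm towards the screw, 37 mm above this point.
- hub (a point): point on the axis of the wing screw, 11 mm above the underside of its hub; turns and sinks with the screw. The hub is 17 mm in diameter and 17 mm high. Each of the two opposite wings is 6 mm thick, reaches 26 mm from the axis and stands from 4 to 21 mm above the underside of the hub.
- ear_a (a point): middle of one wing, 16.5 mm from the axis, 11 mm above the underside of the hub; on the +y side of the screw (towards the cart) when seated
- ear_b (a point): middle of the other wing, opposite the first
- track: aluminium track, 1.2 m long (its y axis), 104 mm wide (x), on low feet, fixed to the bench; origin on the bench under its middle, running deck 50 mm above the bench, with side lips 4 mm higher. Plain black end plates stand 86 mm high at both ends; a grey photogate arch, 160 mm high and 148 mm wide, stands over it at its y = +360 mm.
- cart: loose grey cart standing on the track, 78 mm across, 165 mm long, 42 mm high, with a spring plunger 24 mm long at its end towards the stop; origin under its middle on the track's deck. Leave it.
- bar_mass: loose dark steel bar mass lying on the bench, 40 x 120 x 16 mm (x, y, z); origin under its middle. Leave it.
- level: loose aluminium spirit level lying on the bench, 22 x 150 x 40 mm (x, y, z); origin under its middle. Leave it.
- glue: white glue bottle with an orange cap standing on the bench, 42 mm in diameter, 105 mm high; origin under its middle. Leave it.

How it is judged:
By the outcome, as a careful person would: the job done as asked, in the order asked, and still so for the second after the job is handed in, with the robot touching nothing.
It also fails if it takes over 72 s, if anything falls off the work surface, if the arm or the gripper's body presses on something with over 40 N, if the wrist force passes 120 N, or if a joint passes its speed limit or range.

## Working session

There is one attempt and no reset: what is moved stays moved. The work goes in short steps, Python scripts to look and compute and a shell command to move; the robot and the scene stay as the last step left them, time stands still between calls to the robot, and variables do not carry over. Pictures are saved under pics/ and viewed, and the job is handed in when it is done.

```bash
mkdir -p pics; cat > h.py <<'E'
import numpy as np, cv2
from plant import manip
def save(n,f):
    s=manip.snapshot(n); cv2.imwrite('pics/'+f,s['color'][:,:,::-1]); 
    np.savez('pics/'+f+'.npz',**s); return s
def ray(s,u,v):
    K=np.array([[s['fx'],0,s['cx']],[0,s['fy'],s['cy']],[0,0,1]])
    p=cv2.undistortPoints(np.array([[[u,v]]],float),K,np.array(s['D'],float))[0,0]
    R=np.array(s['rotation']); R=R if R.shape==(3,3) else cv2.Rodrigues(R)[0]
    return np.array(s['xyz']), R@np.array([p[0],-p[1],-1.0])
def onplane(s,u,v,z):
    o,d=ray(s,u,v); return o+d*(z-o[2])/d[2]
def bydepth(s,u,v):
    o,d=ray(s,u,v); return o+d*float(s['range_z'][int(round(v)),int(round(u))])
def proj(s,P):
    K=np.array([[s['fx'],0,s['cx']],[0,s['fy'],s['cy']],[0,0,1]])
    R=np.array(s['rotation']); R=R if R.shape==(3,3) else cv2.Rodrigues(R)[0]
    q=(np.array(P)-s['xyz'])@R; q=q*[1,-1,-1]
    return cv2.projectPoints(q.reshape(-1,1,3),np.zeros(3),np.zeros(3),K,np.array(s['D'],float))[0][:,0]
E
python3 - <<'E'
from h import *
for n in ['scene','side','wrist']:
    s=save(n,n+'0.png'); print(n,s['xyz'],np.array(s['rotation']).round(3).tolist(),s['fx'])
print(manip.read_state())
E
```

```text
scene [1.19967911 0.52977784 0.84489914] [0.446, 0.874, 2.085] 450.45040805891097
side [0.31136152 0.83214564 1.00092885] [0.153, -0.996, -2.626] 458.13144496685464
wrist [ 0.32219953 -0.54014184  0.37249618] [-0.292, 0.194, -1.155] 302.9055503122722
{'time_s': 0.15, 'qpos': array([-1.18500552e+00,  4.23705239e-01,  1.63051216e+00, -2.04119211e-05,
        1.08863295e+00, -1.89605090e-02]), 'joint_velocities': array([-4.25555371e-05, -2.10681831e-03, -3.03428682e-03, -5.10305602e-05,
       -1.25746994e-03, -1.70575938e-03]), 'joint_torque': array([-1.95805842e-04, -5.57770622e+01, -2.82017201e+01, -2.37146128e-05,
        4.76032292e-03,  2.17922337e-05]), 'ee_pos': array([ 0.24600705, -0.57410427,  0.25570022]), 'tcp_rot': array([-2.62203490e+00,  1.72920615e+00,  1.64401622e-03]), 'contact_force': array([-0.8593658 , -0.5365384 , -0.12877422]), 'torque': array([ 0.01439438, -0.00746682,  0.01141648]), 'opening': 0.08565199917973036}
```

View pics/scene0.png

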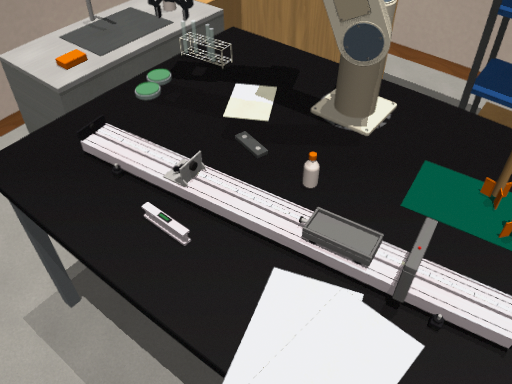

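View pics/side0.png

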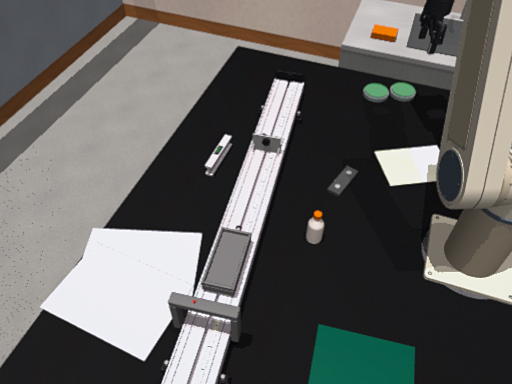

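View pics/wrist0.png

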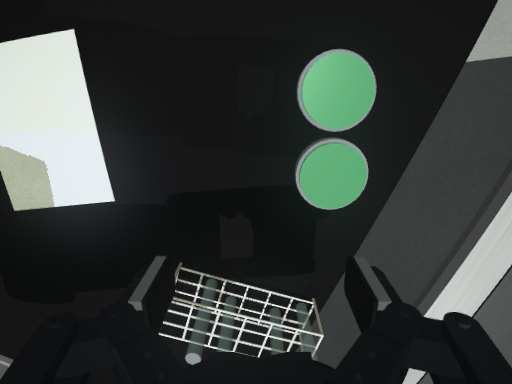

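```bash
python3 - <<'E'
from h import *
s=dict(np.load('pics/scene0.png.npz')); t=dict(np.load('pics/side0.png.npz'))
for n,s_,b in (('sc',s,(150,135,230,195)),('sd',t,(235,115,305,175))):
    x0,y0,x1,y1=b
    c=cv2.resize(s_['color'][y0:y1,x0:x1,::-1],None,fx=8,fy=8,interpolation=cv2.INTER_CUBIC); cv2.imwrite(f'pics/{n}_crop.png',c)
# depth rough
for uv in [(175,171),(178,168),(192,165),(170,178),(340,235)]: print(uv,bydepth(s,*uv).round(4))
# track edges by bright mask in scene: fit the deck points
Z=s['range_z'];pts=[]
for v in range(384):
    for u in range(512):
        if s['color'][v,u].min()>150:
            p=bydepth(s,u,v)
            if .03<p[2]<.07: pts.append(p)
pts=np.array(pts); print(len(pts))
m=pts[:,:2].mean(0); U,S,V=np.linalg.svd(pts[:,:2]-m,full_matrices=False); d=V[0]; print(m,d,np.degrees(np.arctan2(d[1],d[0])))
n=np.array([-d[1],d[0]]); l=(pts[:,:2]-m)@n; a=(pts[:,:2]-m)@d; print(np.percentile(l,[0,1,5,50,95,99,100]).round(4),np.percentile(a,[0,1,99,100]).round(3))
E
```

```text
(175, 171) [ 0.6396 -0.1843  0.0662]
(178, 168) [ 0.6328 -0.1785  0.075 ]
(192, 165) [ 0.6263 -0.1298  0.1066]
(170, 178) [ 0.6618 -0.1814  0.0589]
(340, 235) [0.5772 0.2739 0.0826]
11466
[0.58932901 0.15370316] [-0.11519853  0.99334249] 96.6150763554405
[-0.1581 -0.1433 -0.0465 -0.0026  0.0531  0.0578  0.6535] [-1.118 -0.654  0.507  0.52 ]
```

View pics/sc_crop.png

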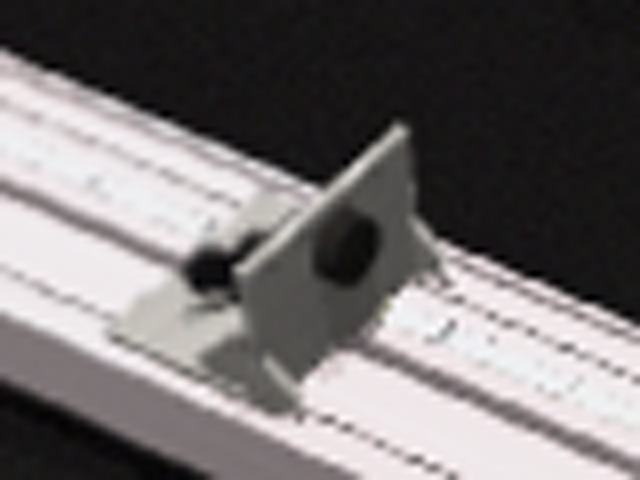

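View pics/sd_crop.png

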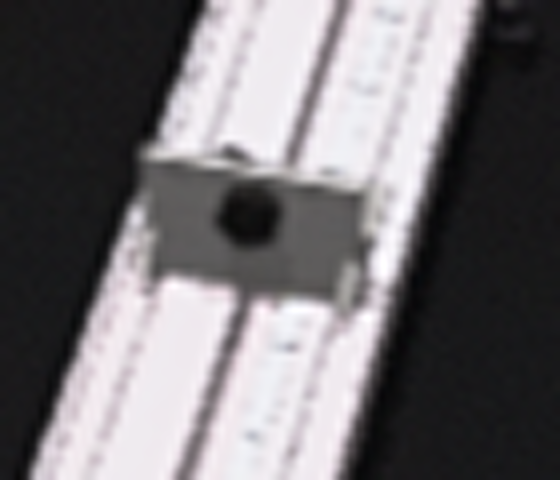

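```bash
python3 - <<'E'
from h import *
s=dict(np.load('pics/wrist0.png.npz')); st=manip.read_state()
R=cv2.Rodrigues(np.array(st['tcp_rot']))[0]; print(R.round(3))
Rc=cv2.Rodrigues(s['rotation'])[0]
print('cam in tool',R.T@(s['xyz']-st['ee_pos']),'\n look',R.T@(-Rc[:,2]), 'up',R.T@Rc[:,1])
d=np.array([-0.1152,.99334]); yaw=np.degrees(np.arctan2(d[0],d[1])); print(yaw)
# tool heading of x
print('toolx heading',np.degrees(np.arctan2(R[1,0],R[0,0])))
E
```

```text
[[ 0.394 -0.919 -0.   ]
 [-0.919 -0.394  0.001]
 [-0.001 -0.    -1.   ]]
cam in tool [-0.00136054 -0.08341091 -0.11679386] 
 look [-5.93516793e-05  3.25335028e-01  9.45598814e-01] up [ 2.49329239e-05 -9.45598814e-01  3.25335030e-01]
-6.615176170293944
toolx heading -66.80891457580692
```

```bash
cat >> h.py <<'E'
def delta(P,head=None):
    """tool-frame shift (mm) and turn to reach world TCP P, tool pointing down with tool x heading head (deg)"""
    st=manip.read_state(); R=cv2.Rodrigues(np.array(st['tcp_rot']))[0]
    lin=R.T@(np.array(P)-st['ee_pos'])*1000; turn=None
    if head is not None:
        h=np.radians(head); c,s=np.cos(h),np.sin(h)
        Rt=np.array([[c,s,0],[s,-c,0],[0,0,-1.]]); turn=cv2.Rodrigues(R.T@Rt)[0].ravel().round(4)
    return lin.round(2),turn
E
python3 - <<'E'
from h import *
print(delta([.636,-.172,.256],6.6))
E
```

```text
(array([-2.1603e+02, -5.1683e+02, -3.0000e-02]), array([-8.0000e-04,  1.1000e-03, -1.2812e+00]))
```

```bash
python3 -m inch '[{"linear":[-216,-517,0],"turn":[0,0,-1.281],"grip":0},{"linear":[-216,-517,0],"turn":[0,0,-1.281],"grip":0},{"linear":[-216,-517,0],"turn":[0,0,-1.281],"grip":0},{"linear":[-216,-517,0],"turn":[0,0,-1.281],"grip":0},{"linear":[-216,-517,0],"turn":[0,0,-1.281],"grip":0},{"linear":[-216,-517,0],"turn":[0,0,-1.281],"grip":0},{"linear":[-216,-517,0],"turn":[0,0,-1.281],"grip":0},{"linear":[-216,-517,0],"turn":[0,0,-1.281],"grip":0},{"linear":[-216,-517,0],"turn":[0,0,-1.281],"grip":0},{"linear":[-216,-517,0],"turn":[0,0,-1.281],"grip":0},{"linear":[-216,-517,0],"turn":[0,0,-1.281],"grip":0},{"linear":[-216,-517,0],"turn":[0,0,-1.281],"grip":0}]'
python3 - <<'E'
from h import *
save('wrist','w1.png'); print(manip.read_state()['qpos'].round(3)); print(delta([.636,-.172,.256],6.6))
E
```

```text
time_s: 1.65
ee_pos: [0.6354, -0.1733, 0.2562]
tcp_rot: [-3.136, -0.178, 0.001]
contact_force: [0.2, -0.1, -0.2]
opening: 0.0002
[-0.284  0.473  1.55  -0.     1.119 -0.398]
(array([ 0.72, -1.34,  0.25]), array([-0.0001,  0.0005, -0.0018]))
```

View pics/w1.png

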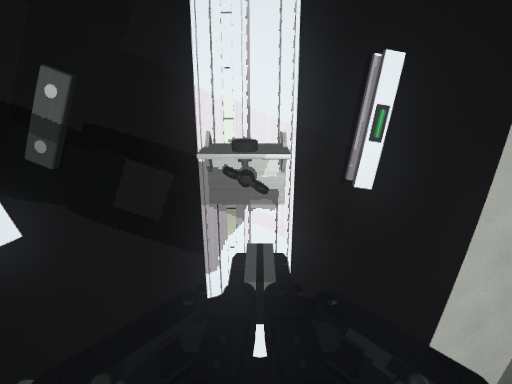

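```bash
python3 - <<'E'
from h import *
s=dict(np.load('pics/w1.png.npz'))
c=cv2.resize(s['color'][130:215,190:305,::-1],None,fx=6.8,fy=6.8,interpolation=cv2.INTER_CUBIC); cv2.imwrite('pics/w1c.png',c)
# track direction: outer edges of bright region in rows 10..120, at lip z=.054
L=[];Rr=[]
g=s['color'].min(2)
for v in range(10,120,5):
    r=np.where(g[v,150:340]>140)[0]+150
    L.append(onplane(s,r[0]-.5,v,.054)[:2]); Rr.append(onplane(s,r[-1]+.5,v,.054)[:2])
for E in (np.array(L),np.array(Rr)):
    f=cv2.fitLine(E.astype(np.float32),cv2.DIST_HUBER,0,.001,.001).ravel(); print(f, np.degrees(np.arctan2(f[1],f[0])))
for uv in [(245,178),(230,173),(263,187),(246,158),(215,196)]: print(uv,bydepth(s,*uv).round(4))
E
```

```text
[ 0.11148316 -0.9937663   0.55603033 -0.06774861] -83.599174
[ 0.11312069 -0.99358124  0.659326   -0.0566503 ] -83.50475
(245, 178) [ 0.6195 -0.1725  0.0754]
(230, 173) [ 0.6042 -0.1677  0.08  ]
(263, 187) [ 0.6387 -0.1792  0.0777]
(246, 158) [ 0.6192 -0.1446  0.1094]
(215, 196) [ 0.5881 -0.2023  0.0556]
```

View pics/w1c.png

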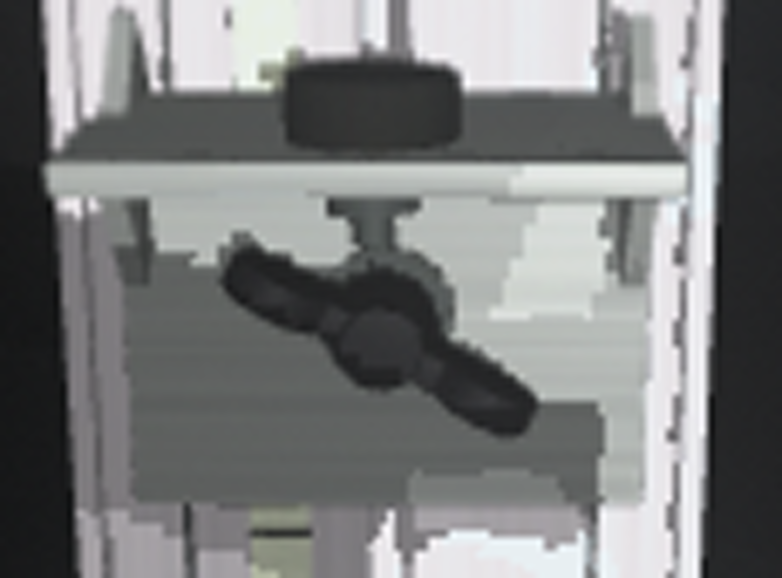

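```bash
cat >> h.py <<'E'
H=np.radians(6.45); TX=np.array([np.cos(H),np.sin(H),0]); TY=np.array([-np.sin(H),np.cos(H),0])
E
python3 - <<'E'
from h import *
s=dict(np.load('pics/w1.png.npz'))
f=lambda cu,cv:(190+(cu+.5)/6.8-.5,130+(cv+.5)/6.8-.5)
hub=onplane(s,*f(383,341),.077); print('hub',hub.round(4))
mid=(np.array([.55603,-.06775])+np.array([.65933,-.05665]))/2
print('track lateral of hub vs centre',((hub[:2]-mid)@TX[:2]).round(4))
def rel(p): d=p-hub; return (np.array([d@TX,d@TY,p[2]])*1000).round(1)
for n,c,z in [('wingL',(225,275),.080),('wingR',(537,412),.080),('footBL',(132,500),.055),('footBR',(643,500),.055),('plate topL',(45,195),.110),('plate topR',(687,195),.110),('ribL end',(140,282),.055),('ribR end',(635,282),.055)]:
    print(n,rel(onplane(s,*f(*c),z)),'depth',rel(bydepth(s,*f(*c))))
for c in [(120,220),(130,240),(140,260),(635,220),(625,240),(628,265),(640,260),(120,60),(380,210),(350,210),(380,240)]: print(c,rel(bydepth(s,*f(*c))))
E
```

```text
hub [ 0.6206 -0.1737  0.077 ]
track lateral of hub vs centre 0.0003
wingL [-22.9  10.9  80. ] depth [-23.6   9.4  74. ]
wingR [ 23.  -10.1  80. ] depth [ 23.8 -18.   55.4]
footBL [-42.8 -33.4  55. ] depth [-44.  -35.8  48.6]
footBR [ 41.4 -33.3  55. ] depth [ 41.5 -33.7  53.8]
plate topL [-42.2  29.  110. ] depth [-66.1   5.7  -2.2]
plate topR [ 41.2  29.  110. ] depth [47.3 16.8 51.2]
ribL end [-39.6   3.5  55. ] depth [-38.8   4.8  60. ]
ribR end [39.1  3.6 55. ] depth [38.7  4.9 60.2]
(120, 220) [-39.1  17.5  73. ]
(130, 240) [-38.6  13.4  68.2]
(140, 260) [-37.8   9.5  64.9]
(635, 220) [37.5 17.5 72.5]
(625, 240) [37.  11.4 59.4]
(628, 265) [37.3  8.3 63.1]
(640, 260) [39.   9.5 64.7]
(120, 60) [-39.2  40.1  65.3]
(380, 210) [ 0.8 24.5 98.5]
(350, 210) [-3.3 24.3 97.4]
(380, 240) [ 0.5 19.2 93.4]
```

```bash
python3 - <<'E'
from h import *
s=dict(np.load('pics/w1.png.npz')); st=manip.read_state(); R=cv2.Rodrigues(st['tcp_rot'])[0]
g=s['color'][230:345,190:330,::-1].astype(float); g=np.clip(255*(g/255)**.5,0,255).astype(np.uint8)
cv2.imwrite('pics/w1f.png',cv2.resize(g,None,fx=5.2,fy=5.2,interpolation=cv2.INTER_CUBIC))
for v in [240,243,246,250,254,258,262,270,280,290]:
    out=[]
    for u in [238,246,250,254,260,266,272,280,286]:
        q=R.T@(bydepth(s,u,v)-st['ee_pos'])*1000
        out.append(tuple(q.round().astype(int)))
    print(v,*[str(tuple(map(int,o))) for o in out])
E
```

```text
240 (-26, 81, 206) (-18, 93, 231) (-13, 93, 231) (-7, 81, 206) (0, 81, 207) (7, 82, 208) (14, 81, 206) (24, 81, 207) (31, 81, 207)
243 (-27, 85, 207) (-18, 98, 232) (-6, -12, 23) (-4, -11, 23) (-1, -12, 23) (3, -12, 22) (6, -12, 22) (24, 86, 208) (31, 85, 207)
246 (-27, 89, 207) (-18, 102, 232) (-6, -12, 19) (-4, -12, 19) (-1, -12, 19) (2, -12, 19) (5, -12, 18) (24, 88, 206) (31, 89, 208)
250 (-27, 94, 207) (-7, -12, 15) (-5, -12, 15) (-4, -12, 15) (-1, -12, 15) (-1, -85, -117) (5, -12, 15) (24, 95, 208) (31, 94, 207)
254 (-12, -9, 17) (-7, -12, 11) (-5, -11, 13) (-3, -12, 11) (-1, -12, 11) (2, -12, 12) (5, -12, 11) (9, -9, 17) (31, 100, 207)
258 (-11, -8, 13) (-7, -12, 8) (-5, -12, 7) (-3, -13, 6) (-1, -12, 7) (2, -12, 8) (5, -12, 7) (9, -8, 14) (12, -8, 15)
262 (-11, -9, 9) (-7, -12, 3) (-5, -12, 3) (-3, -12, 4) (-1, -12, 3) (2, -12, 4) (5, -12, 4) (9, -9, 9) (12, -8, 10)
270 (-11, -8, 3) (-7, -12, -3) (-5, -12, -3) (-3, -12, -2) (-1, -12, -3) (2, -13, -4) (5, -13, -4) (9, -8, 3) (11, -8, 3)
280 (-10, -8, -5) (-6, -12, -10) (-5, -12, -10) (-3, -12, -10) (-1, -12, -10) (2, -12, -10) (4, -12, -11) (8, -8, -4) (11, -8, -4)
290 (-9, -15, -21) (-6, -13, -18) (-4, -13, -19) (-3, -14, -20) (-1, -8, -12) (2, -14, -20) (4, -14, -19) (7, -15, -20) (9, -15, -21)
```

View pics/w1f.png

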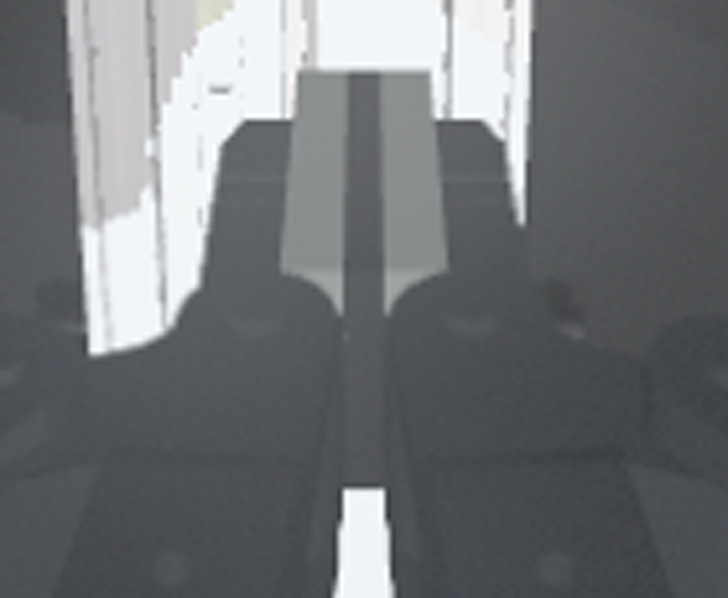

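```bash
cat >> h.py <<'E'
HUB=np.array([.6204,-.1737,0])
def P(x,y,z): return HUB+TX*x/1000+TY*y/1000+np.array([0,0,z/1000])
def relt(p): d=np.array(p)-HUB; return (np.array([d@TX,d@TY,p[2]])*1000).round(2)
def where():
    st=manip.read_state(); print(round(st['time_s'],2),relt(st['ee_pos']),'F',[round(float(v),1) for v in (st['contact_force']@TX,st['contact_force']@TY,st['contact_force'][2])],'M',np.round(st['torque'],2))
E
python3 - <<'E'
from h import *
where(); print(delta(P(-27,-50,93),6.45))
E
```

```text
1.7 [ 14.98  -1.41 256.25] F [-0.6, -0.5, 0.8] M [-0.01  0.01 -0.01]
(array([-41.93,  48.57, 163.27]), array([-0.0001,  0.0005,  0.0008]))
```

```bash
python3 -m inch '[{"linear":[-42,48.5,0],"turn":[0,0,0],"grip":0},{"linear":[-42,48.5,0],"turn":[0,0,0],"grip":0},{"linear":[-42,48.5,60],"turn":[0,0,0],"grip":0},{"linear":[-42,48.5,110],"turn":[0,0,0],"grip":0},{"linear":[-42,48.5,150],"turn":[0,0,0],"grip":0},{"linear":[-42,48.5,163],"turn":[0,0,0],"grip":0},{"linear":[-42,48.5,163],"turn":[0,0,0],"grip":0},{"linear":[-42,48.5,163],"turn":[0,0,0],"grip":0}]'
python3 - <<'E'
from h import *
where(); save('wrist','w2.png');print(delta(P(-27,-50,93),6.45))
E
```

```text
time_s: 2.7
ee_pos: [0.6014, -0.2259, 0.0952]
tcp_rot: [3.135, 0.18, 0.004]
contact_force: [-0.1, -0.4, -0.2]
opening: 0.0003
2.7 [-24.79 -49.71  95.24] F [-0.1, -0.4, -0.2] M [ 0.01 -0.04  0.03]
(array([-2.26,  0.33,  2.33]), array([ 0.0015, -0.0029,  0.0023]))
```

View pics/w2.png

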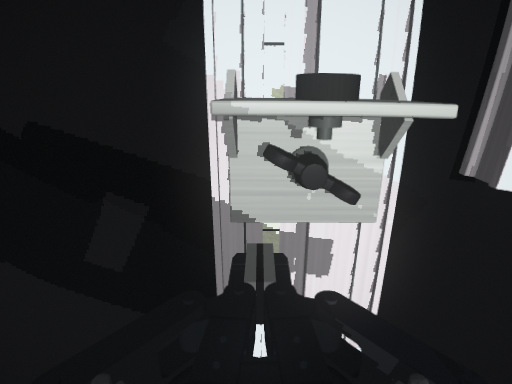

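```bash
cat >> h.py <<'E'
def wings(name,f,top=.0795):
    """wing line from dark mask near screw in wrist view"""
    s=save('wrist',f) if name else dict(np.load('pics/'+f+'.npz'))
    c=proj(s,HUB+[0,0,top])[0]; u0,v0=c
    g=s['color'].max(2)
    # polar sampling of darkness on plane z=top
    best=[]
    for a in np.arange(0,180,1.):
        val=[]
        for r in list(range(13,25,2)):
            for sg in (1,-1):
                q=proj(s,P(sg*r*np.cos(np.radians(a)),sg*r*np.sin(np.radians(a)),top*1000))[0]
                val.append(float(g[int(round(q[1])),int(round(q[0]))]))
        best.append(np.mean(val))
    b=np.array(best); k=b.argmin(); w=np.clip(b.min()+25-b,0,None); ang=np.arange(180)
    d=(ang-k+90)%180-90; print('wing angle mod180',round(k+float((w*d).sum()/w.sum()),1),'dark',round(b.min()),'proj hub',c.round(1))
    return s
E
python3 - <<'E'
from h import *
s=wings(0,'w2.png')
print(relt(onplane(s,314,177,.0767)), relt(onplane(s,264,148,.08)),relt(onplane(s,359,198,.08)))
where()
wings(0,'w1.png')
E
```

```text
wing angle mod180 151.0 dark 46 proj hub [316.1 175.1]
[-0.36 -1.67 76.7 ] [-23.7   12.33  80.  ] [ 20.73 -10.81  80.  ]
2.75 [-24.75 -49.66  95.34] F [-0.3, 0.1, -0.0] M [ 0.   -0.02 -0.04]
wing angle mod180 151.5 dark 39 proj hub [245.6 180.4]
```

```bash
python3 -m inch '[{"linear":[-1.5,-15,2],"turn":[0,0,0],"grip":0},{"linear":[-1.5,-30,2],"turn":[0,0,0],"grip":0},{"linear":[-1.5,-40,2],"turn":[0,0,0],"grip":0},{"linear":[-1.5,-50,2],"turn":[0,0,0],"grip":0},{"linear":[-1.5,-58,2],"turn":[0,0,0],"grip":0},{"linear":[-1.5,-58,2],"turn":[0,0,0],"grip":0},{"linear":[-1.5,-58,2],"turn":[0,0,0],"grip":0}]'
python3 - <<'E'
from h import *
where(); wings(1,'w3.png')
E
```

```text
time_s: 3.62
ee_pos: [0.592, -0.1679, 0.0912]
tcp_rot: [-3.136, -0.18, 0.0]
contact_force: [-0.4, -1.0, -1.1]
opening: 0.0002
3.62 [-27.61   8.98  91.24] F [-0.5, -1.0, -1.1] M [ 0.03  0.07 -0.  ]
wing angle mod180 130.2 dark 38 proj hub [315.5 289.4]
```

View pics/w3.png

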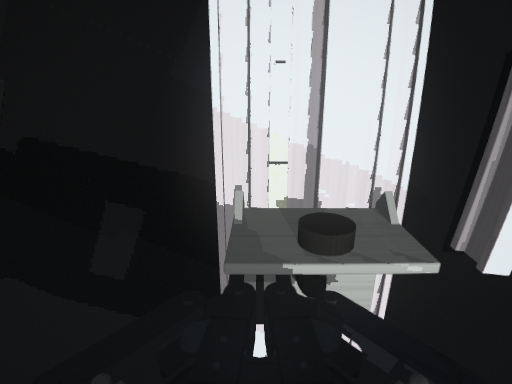

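```bash
python3 -m inch '[{"linear":[0,25,-1.5],"turn":[0,0,0],"grip":0},{"linear":[0,55,-1.5],"turn":[0,0,0],"grip":0},{"linear":[10,62,-1.5],"turn":[0,0,0],"grip":0},{"linear":[45,60,-1.5],"turn":[0,0,0],"grip":0},{"linear":[78,56,-1.5],"turn":[0,0,0],"grip":0},{"linear":[78,54,-1.5],"turn":[0,0,0],"grip":0},{"linear":[68,30,-1.5],"turn":[0,0,0],"grip":0},{"linear":[58,9,-1.5],"turn":[0,0,0],"grip":0},{"linear":[57,9,-1.5],"turn":[0,0,0],"grip":0},{"linear":[57,9,-1.5],"turn":[0,0,0],"grip":0}]'
python3 - <<'E'
from h import *
where(); wings(1,'w4.png')
E
```

```text
time_s: 4.92
ee_pos: [0.6499, -0.1709, 0.093]
tcp_rot: [3.136, 0.18, 0.001]
contact_force: [-0.1, 0.0, 0.3]
opening: 0.0
4.92 [29.58 -0.54 93.05] F [-0.1, 0.0, 0.3] M [ 0.03  0.   -0.01]
wing angle mod180 106.3 dark 45 proj hub [202.1 271.1]
```

View pics/w4.png

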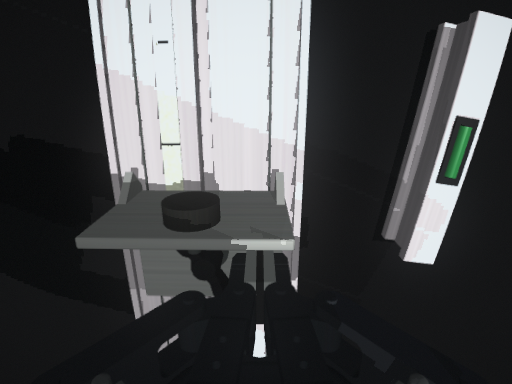

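```bash
python3 -m inch '[{"linear":[-2.5,8.5,0],"turn":[0,0,0],"grip":0},{"linear":[-7.5,18,0],"turn":[0,0,0],"grip":0},{"linear":[-15.5,25,0],"turn":[0,0,0],"grip":0},{"linear":[-27.5,27.5,0],"turn":[0,0,0],"grip":0},{"linear":[-40,26,0],"turn":[0,0,0],"grip":0},{"linear":[-50,20,0],"turn":[0,0,0],"grip":0},{"linear":[-56,10,0],"turn":[0,0,0],"grip":0},{"linear":[-56.5,0,0],"turn":[0,0,0],"grip":0},{"linear":[-56.5,-9.5,0],"turn":[0,0,0],"grip":0},{"linear":[-56.5,-9.5,0],"turn":[0,0,0],"grip":0},{"linear":[-56.5,20,0],"turn":[0,0,0],"grip":0},{"linear":[-56.5,50,0],"turn":[0,0,0],"grip":0}]'
python3 - <<'E'
from h import *
where(); wings(1,'w5.png')
E
```

```text
time_s: 6.48
ee_pos: [0.5998, -0.2266, 0.0928]
tcp_rot: [-3.136, -0.183, -0.0]
contact_force: [0.1, 0.1, -1.7]
opening: 0.0
6.47 [-26.42 -50.26  92.81] F [0.1, 0.1, -1.7] M [-0.07  0.02 -0.02]
wing angle mod180 122.2 dark 53 proj hub [321.  175.4]
```

View pics/w5.png

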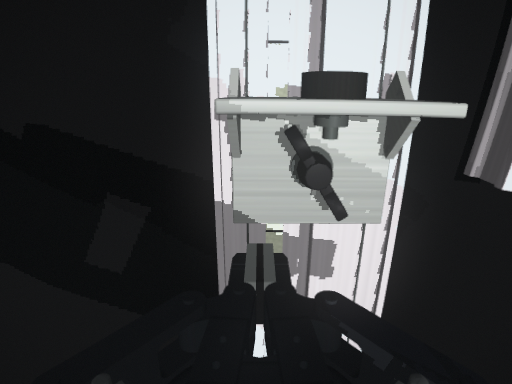

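```bash
python3 -m inch '[{"linear":[35,0,0],"turn":[0,0,0],"grip":0},{"linear":[72,-2,0],"turn":[0,0,0],"grip":0},{"linear":[74,-6,0],"turn":[0,0,0],"grip":0},{"linear":[66,-30,0],"turn":[0,0,0],"grip":0},{"linear":[57,-48,0],"turn":[0,0,0],"grip":0},{"linear":[56,-50,0],"turn":[0,0,0],"grip":0},{"linear":[53.5,-41,0],"turn":[0,0,0],"grip":0},{"linear":[48.5,-32,0],"turn":[0,0,0],"grip":0},{"linear":[40.5,-25,0],"turn":[0,0,0],"grip":0},{"linear":[28.5,-22.5,0],"turn":[0,0,0],"grip":0},{"linear":[16.5,-24,0],"turn":[0,0,0],"grip":0},{"linear":[6,-30,0],"turn":[0,0,0],"grip":0}]'
python3 - <<'E'
from h import *
where()
E
```

```text
time_s: 8.02
ee_pos: [0.6005, -0.196, 0.0928]
tcp_rot: [-3.136, -0.18, 0.001]
contact_force: [0.3, -0.4, 0.3]
opening: 0.0001
8.03 [-22.23 -19.95  92.77] F [0.2, -0.4, 0.3] M [-0.17 -0.08 -0.06]
```

```bash
python3 -m inch '[{"linear":[-5,-10,0],"turn":[0,0,0],"grip":0},{"linear":[-5.5,-20,0],"turn":[0,0,0],"grip":0},{"linear":[-5.5,-29.5,0],"turn":[0,0,0],"grip":0},{"linear":[-5.5,-29.5,0],"turn":[0,0,0],"grip":0},{"linear":[-5.5,0,0],"turn":[0,0,0],"grip":0},{"linear":[-4,30,0],"turn":[0,0,0],"grip":0},{"linear":[30,30,0],"turn":[0,0,0],"grip":0},{"linear":[66,28,0],"turn":[0,0,0],"grip":0},{"linear":[70,25,0],"turn":[0,0,0],"grip":0},{"linear":[61,0,0],"turn":[0,0,0],"grip":0},{"linear":[51.5,-18,0],"turn":[0,0,0],"grip":0},{"linear":[51.5,-20,0],"turn":[0,0,0],"grip":0}]'
python3 - <<'E'
from h import *
where()
E
```

```text
time_s: 9.52
ee_pos: [0.6493, -0.1691, 0.0925]
tcp_rot: [-3.136, -0.182, 0.003]
contact_force: [0.9, 0.4, -0.1]
opening: 0.0004
9.53 [29.2   1.37 92.46] F [1.0, 0.3, -0.1] M [-0.05 -0.04  0.01]
```

```bash
python3 -m inch '[{"linear":[-2.5,9.5,0],"turn":[0,0,0],"grip":0},{"linear":[-7.5,19,0],"turn":[0,0,0],"grip":0},{"linear":[-15.5,26,0],"turn":[0,0,0],"grip":0},{"linear":[-27.5,28.5,0],"turn":[0,0,0],"grip":0},{"linear":[-40,27,0],"turn":[0,0,0],"grip":0},{"linear":[-50,21,0],"turn":[0,0,0],"grip":0},{"linear":[-56,11,0],"turn":[0,0,0],"grip":0},{"linear":[-56.5,1,0],"turn":[0,0,0],"grip":0},{"linear":[-56.5,-8.5,0],"turn":[0,0,0],"grip":0},{"linear":[-56.5,-8.5,0],"turn":[0,0,0],"grip":0},{"linear":[-56.5,20,0],"turn":[0,0,0],"grip":0},{"linear":[-56,50,0],"turn":[0,0,0],"grip":0}]'
python3 - <<'E'
from h import *
where(); wings(1,'w6.png')
E
```

```text
time_s: 11.02
ee_pos: [0.6012, -0.2263, 0.0928]
tcp_rot: [-3.136, -0.183, -0.0]
contact_force: [-0.3, 0.3, 0.4]
opening: -0.0
11.03 [-24.99 -50.15  92.76] F [-0.2, 0.4, 0.4] M [-0.04 -0.04  0.01]
wing angle mod180 120.8 dark 54 proj hub [317.8 175.6]
```

View pics/w6.png

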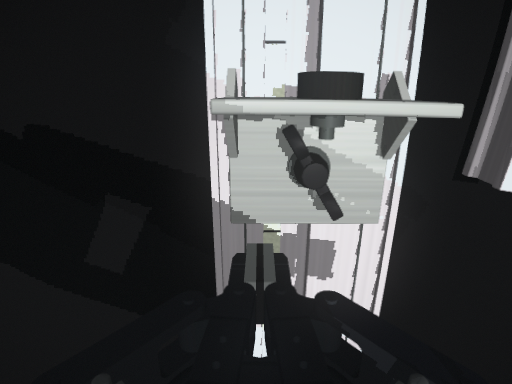

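```bash
python3 -m inch '[{"linear":[34,0,0],"turn":[0,0,0],"grip":0},{"linear":[71,-2,0],"turn":[0,0,0],"grip":0},{"linear":[73,-6,0],"turn":[0,0,0],"grip":0},{"linear":[65,-30,0],"turn":[0,0,0],"grip":0},{"linear":[56,-48,0],"turn":[0,0,0],"grip":0},{"linear":[55,-50,0],"turn":[0,0,0],"grip":0},{"linear":[52.5,-41,0],"turn":[0,0,0],"grip":0},{"linear":[47.5,-32,0],"turn":[0,0,0],"grip":0},{"linear":[39.5,-25,0],"turn":[0,0,0],"grip":0},{"linear":[27.5,-22.5,0],"turn":[0,0,0],"grip":0},{"linear":[15.5,-24,0],"turn":[0,0,0],"grip":0},{"linear":[5,-30,0],"turn":[0,0,0],"grip":0}]'
python3 - <<'E'
from h import *
where()
E
```

```text
time_s: 12.58
ee_pos: [0.6011, -0.196, 0.0928]
tcp_rot: [-3.136, -0.18, 0.001]
contact_force: [0.6, -1.7, -0.7]
opening: -0.0001
12.57 [-21.71 -19.96  92.78] F [0.4, -1.7, -0.7] M [-0.12 -0.08 -0.06]
```

Finish stroke 4 and return only as far as the −y side.

```bash
python3 -m inch '[{"linear":[-5,-10,0],"turn":[0,0,0],"grip":0},{"linear":[-5.5,-20,0],"turn":[0,0,0],"grip":0},{"linear":[-5.5,-29,0],"turn":[0,0,0],"grip":0},{"linear":[-5.5,-29,0],"turn":[0,0,0],"grip":0},{"linear":[-5.5,0,0],"turn":[0,0,0],"grip":0},{"linear":[-4,30,0],"turn":[0,0,0],"grip":0},{"linear":[20,30,0],"turn":[0,0,0],"grip":0},{"linear":[45,30,0],"turn":[0,0,0],"grip":0},{"linear":[45,30,0],"turn":[0,0,0],"grip":0}]'
python3 - <<'E'
from h import *
where(); wings(1,'w7.png')
E
```

```text
time_s: 13.7
ee_pos: [0.652, -0.2204, 0.0928]
tcp_rot: [3.136, 0.182, 0.002]
contact_force: [-1.3, 0.2, -0.1]
opening: -0.0003
13.7 [ 26.19 -49.93  92.79] F [-1.3, 0.3, -0.1] M [ 0.04  0.06 -0.02]
wing angle mod180 120.3 dark 44 proj hub [202.8 175.7]
```

View pics/w7.png

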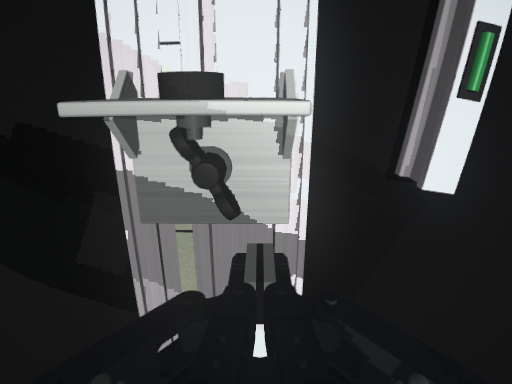

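```bash
python3 -m inch '[{"linear":[18,0,0],"turn":[0,0,0],"grip":0},{"linear":[18,-22,0],"turn":[0,0,0],"grip":0},{"linear":[14,-22,0],"turn":[0,0,0],"grip":0},{"linear":[8,-22,0],"turn":[0,0,0],"grip":0},{"linear":[3,-22,0],"turn":[0,0,0],"grip":0},{"linear":[-1,-22,0],"turn":[0,0,0],"grip":0},{"linear":[-4,-22,0],"turn":[0,0,0],"grip":0},{"linear":[-4,-22,0],"turn":[0,0,0],"grip":0}]'
python3 - <<'E'
from h import *
where(); wings(1,'w8.png')
E
```

```text
time_s: 14.75
ee_pos: [0.6439, -0.1994, 0.093]
tcp_rot: [3.136, 0.18, 0.0]
contact_force: [0.2, -0.4, 1.2]
opening: 0.0002
14.75 [ 20.46 -28.19  93.04] F [0.1, -0.4, 1.2] M [-0.08 -0.12 -0.03]
wing angle mod180 107.2 dark 52 proj hub [217.7 220.6]
```

View pics/w8.png

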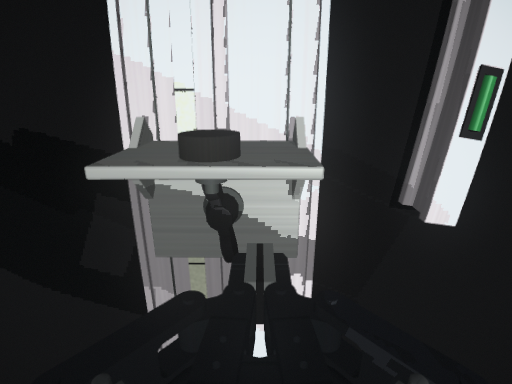

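```bash
python3 -m inch '[{"linear":[-1,0,0],"turn":[0,0,0],"grip":0},{"linear":[-2,0,0],"turn":[0,0,0],"grip":0},{"linear":[-2,0,0],"turn":[0,0,0],"grip":0}]'
python3 -c "
from h import *
where()"
python3 -m inch '[{"linear":[-0.7,0,0],"turn":[0,0,0],"grip":0},{"linear":[-1.4,0,0],"turn":[0,0,0],"grip":0},{"linear":[-1.4,0,0],"turn":[0,0,0],"grip":0}]'
python3 -c "
from h import *
where()"
```

```text
time_s: 15.18
ee_pos: [0.6418, -0.1993, 0.0928]
tcp_rot: [-3.136, -0.181, 0.0]
contact_force: [1.1, -0.5, 0.9]
opening: 0.0002
15.18 [ 18.44 -27.85  92.75] F [1.1, -0.6, 0.9] M [-0.16 -0.17  0.  ]
time_s: 15.55
ee_pos: [0.6404, -0.1995, 0.0927]
tcp_rot: [-3.136, -0.181, 0.0]
contact_force: [1.4, -0.3, 0.6]
opening: 0.0003
15.55 [ 17.   -27.86  92.74] F [1.4, -0.4, 0.6] M [-0.05 -0.13  0.04]
```

```bash
for i in 1 2; do python3 -m inch '[{"linear":[-0.7,0,0],"turn":[0,0,0],"grip":0},{"linear":[-1.4,0,0],"turn":[0,0,0],"grip":0},{"linear":[-1.4,0,0],"turn":[0,0,0],"grip":0}]' >/dev/null
python3 -c "
from h import *
where()"; done
```

```text
15.93 [ 15.83 -27.95  92.88] F [1.5, -1.4, -1.0] M [-0.14 -0.31  0.03]
16.3 [ 15.21 -28.02  93.09] F [5.1, -1.4, -1.1] M [-0.06 -0.89 -0.01]
```

```bash
python3 - <<'E'
from h import *
s=wings(1,'w9.png',.0765)
where()
c=cv2.resize(s['color'][150:300,150:330,::-1],None,fx=4,fy=4,interpolation=cv2.INTER_CUBIC); cv2.imwrite('pics/w9c.png',np.clip(255*(c/255.)**.6,0,255).astype(np.uint8))
E
```

```text
wing angle mod180 91.2 dark 65 proj hub [229.5 218.4]
16.35 [ 15.2  -28.    93.07] F [5.3, -1.9, -1.6] M [-0.03 -0.82 -0.03]
```

View pics/w9c.png

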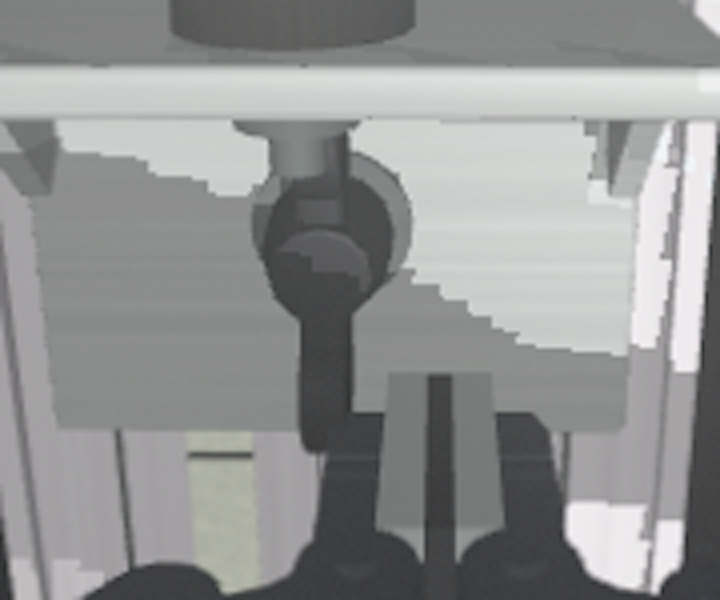

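```bash
python3 -m inch '[{"linear":[-0.7,0,0],"turn":[0,0,0],"grip":0},{"linear":[-1.4,0,0],"turn":[0,0,0],"grip":0},{"linear":[-1.4,0,0],"turn":[0,0,0],"grip":0},{"linear":[-1.4,0,0],"turn":[0,0,0],"grip":0}]' >/dev/null
python3 -c "
from h import *
where()"
```

```text
16.85 [ 14.75 -28.07  93.39] F [7.8, 0.6, -1.6] M [ 0.08 -1.37 -0.01]
```

```bash
python3 -m inch '[{"linear":[8,0,0],"turn":[0,0,0],"grip":0},{"linear":[20,5,0],"turn":[0,0,0],"grip":0},{"linear":[25,25,0],"turn":[0,0,0],"grip":0},{"linear":[20,35,-20],"turn":[0,0,0],"grip":0},{"linear":[5,35,-70],"turn":[0,0,0],"grip":0},{"linear":[0,35,-125],"turn":[0,0,0],"grip":0},{"linear":[-5,10,-160],"turn":[0,0,0],"grip":0},{"linear":[-5,-25,-162],"turn":[0,0,0],"grip":0},{"linear":[-5,-30,-162],"turn":[0,0,0],"grip":0},{"linear":[-5,-30,-162],"turn":[0,0,0],"grip":0},{"linear":[-5,-30,-162],"turn":[0,0,0],"grip":0}]' 
python3 - <<'E'
from h import *
where()
s=wings(1,'w10.png',.0765)
u,v=proj(s,P(0,0,77))[0].astype(int)
c=cv2.resize(s['color'][v-50:v+50,u-65:u+65,::-1],None,fx=6,fy=6,interpolation=cv2.INTER_CUBIC); cv2.imwrite('pics/w10c.png',c); print(u,v)
save('scene','scene1.png')
E
```

```text
time_s: 18.23
ee_pos: [0.6278, -0.1718, 0.2547]
tcp_rot: [3.136, 0.179, -0.001]
contact_force: [-0.3, 0.1, -0.7]
opening: -0.0003
18.23 [  7.61   1.03 254.66] F [-0.3, 0.1, -0.7] M [-0.03 -0.07 -0.01]
wing angle mod180 89.5 dark 68 proj hub [252.9 182.1]
252 182
```

View pics/w10c.png

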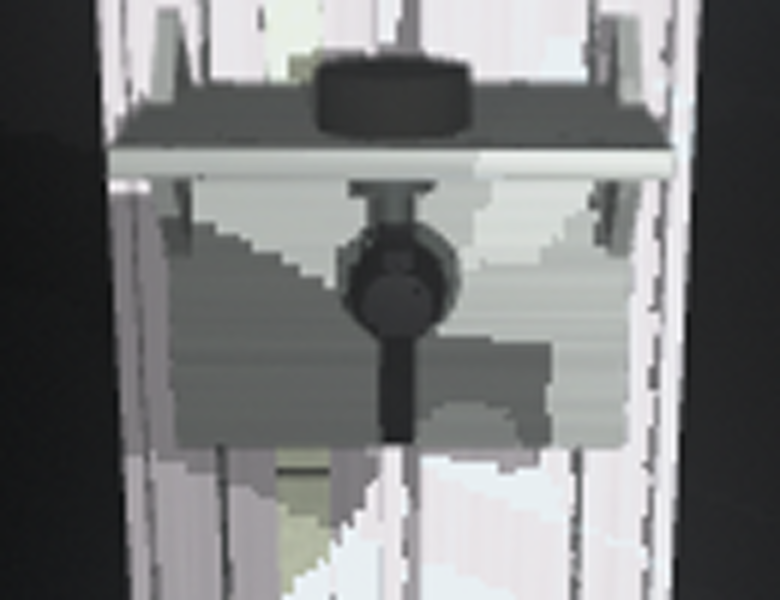

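View pics/scene1.png

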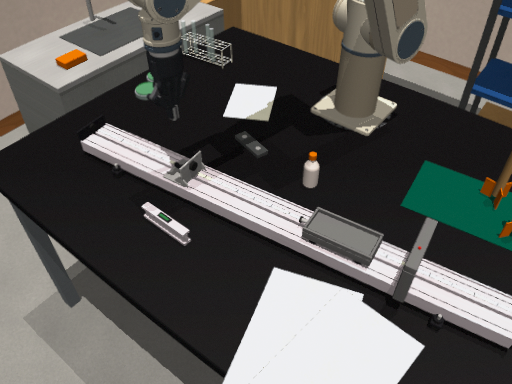

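```bash
python3 - <<'E'
from h import *
s=dict(np.load('pics/w10.png.npz'))
f=lambda cu,cv:(187+(cu+.5)/6-.5,132+(cv+.5)/6-.5)
for c,z in [((177,446),.055),((626,446),.055),((108,180),.11),((674,180),.11),((397,295),.074)]: print(relt(onplane(s,*f(*c),z)))
a=dict(np.load('pics/scene0.png.npz'))['color'].astype(int);b=dict(np.load('pics/scene1.png.npz'))['color'].astype(int)
d=np.abs(a-b).max(2)>40
for n,(x0,y0,x1,y1) in dict(stop=(160,145,215,190),cart=(295,205,390,265),level=(138,200,195,245),bar=(232,128,270,160),glue=(300,150,322,190)).items(): print(n,d[y0:y1,x0:x1].sum())
E
```

```text
[-41.85 -33.99  55.  ]
[ 41.83 -33.84  55.  ]
[-41.72  28.58 110.  ]
[ 41.33  28.68 110.  ]
[-0.21  0.75 74.  ]
stop 315
cart 0
level 0
bar 65
glue 0
```

```bash
python3 - <<'E'
from h import *
a=dict(np.load('pics/scene0.png.npz'))['color'];b=dict(np.load('pics/scene1.png.npz'))['color']
m=[]
for i in (a,b):
    m.append(np.hstack([cv2.resize(i[140:195,155:225,::-1],None,fx=5.5,fy=5.5,interpolation=cv2.INTER_NEAREST),cv2.resize(i[120:175,220:290,::-1],None,fx=5.5,fy=5.5,interpolation=cv2.INTER_NEAREST)]))
cv2.imwrite('pics/cmp.png',cv2.resize(np.vstack(m),(770,600)))
E
```

```text
(no output)
```

View pics/cmp.png

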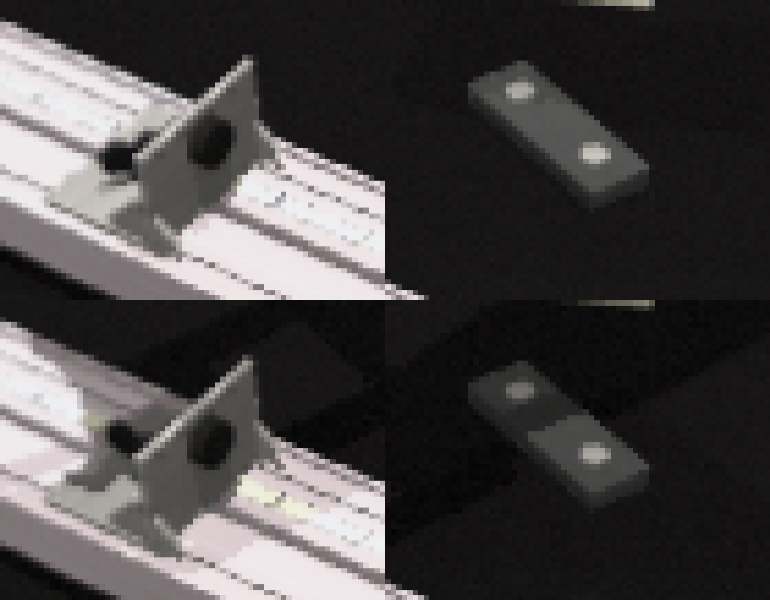

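```bash
python3 -c "
from plant import manip
print(manip.finish_job())"
```

```text
the job is handed in; nothing more can be done
None
```

The wing screw is screwed down to its hard stop, and I handed the job in at about 18 s of the 72 s allowed. I pushed the wings round clockwise with the shut fingertips: one short push, four half-turn strokes, then a slow final push. Nothing was ever taken between the fingers.

**Seating:** On the final push the force rose from about 1 N to 7.8 N, while the tip moved only about 0.45 mm for 1.4 mm commanded. The wings then lay along the track, measured at 89.5° against 90° when seated.

**Stop and loose items:**
- **Stop:** it is in the same place in the before and after scene pictures. The wrist view put its edges about 0.5 mm off along the track, which is within the 2 mm calibration.
- **Cart, level and glue bottle:** no changed pixels in the scene picture.
- **Bar mass and stop:** some pixels changed, but viewed close up this is only the arm's shadow.

**Hand:** it is clear, with the fingertips about 15 cm above the screw and the measured contact force near zero.

**Check that disagreed:** my wing-angle routine read a few degrees off the picture when the wings stood at a slant, and wrongly when the plate hid the screw. For those positions I went by the pictures, and for the seat also by the force.

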